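Fetch the casting mould from behind the plaster tub and close the bay

TASK

Slide the white plaster tub off to the left or right of the bay's mouth, then drag the black mould that is hidden behind it completely out of the bay onto the open bench in front and leave it there. Then fetch the metal front panel and lower it (do not drop it) so that both its knuckles go right down over the two pins, closing the bay. Keep tub and mould upright, and do not disturb the other glassware, bottles and tubes.

Things in the scene. Friction and masses are not known exactly. Their poses are not given: they have to be found in the camera images.
- bay: Fixed grey storage bay on the bench, no floor. Origin on the bench midway between its two pins, at its mouth; x axis points into the bay (the mouth looks along -x), y to its left, z up. 120 mm wide inside; side walls 6 mm thick, 50 mm high, from x=-8 to 200 mm. Three short black cylinders fill the back from x=161 mm on.
- bay_roof_edge (a point): middle of the front edge of the bay's clear roof, at its top: bay x=86 mm, 55 mm above the bench. The roof is 5 mm thick and covers the bay from here back; the front 86 mm of the bay is open above. Paper on the rear of the roof (x over 149 mm) reaches 73 mm above the bench.
- bay_pin_left (a point): tip, 36 mm above the bench, of the bay's left pin: upright, steel, 8 mm in diameter, at bay x=0, y=88 mm, rising from a flat steel ear 6 mm high (bay x -35 to 15 mm, |y| 68 to 104 mm)
- bay_pin_right (a point): the same for the right pin, at bay y=-88 mm
- tub: Squat closed white plaster tub, 88 mm across, lid 92 mm across from 54 mm up to its flat top at 70 mm, about 0.3 to 0.6 kg, too wide to grasp; stands loose on the bench just outside the bay's mouth; origin at the centre of its underside
- mould: Black open-topped empty casting mould, a box 100 mm (x) by 80 mm (y) by 36 mm high, walls and floor 6 mm, about 0.2 kg; lies loose in the bay behind the tub, x axis along the bay's within a few degrees. Its front part lies ahead of the roof: fingertips can reach down into it and pull its front (-x) wall from inside; origin at the centre of its underside
- panel: Loose aluminium front panel, 0.25 kg, standing upright on the bench to one side: a plate 12 mm thick (x), 212 mm long (y), 64 mm tall, graspable by its upper edge. Origin: centre of the plate's underside. Hung, it has the bay's orientation and rests on the ears, its underside 6 mm above the bench, its origin at bay x=-21 mm, y=0.
- panel_knuckle_left (a point): lower mouth of the hole in the panel's left knuckle, level with the panel's underside, at panel x=21, y=88 mm; goes over the left pin. A knuckle is a steel block 30 by 30 mm, 20 mm high, low on the panel's back (+x) side, with an upright through hole 13 mm in diameter
- panel_knuckle_right (a point): the same for the right knuckle, at panel y=-88 mm; goes over the right pin
- beaker: bystander, to be left alone: open glass beaker, 80 mm across, 110 mm tall; origin at the centre of its underside
- bottle: bystander, to be left alone: white bottle with a cap, 64 mm across, 180 mm tall; origin at the centre of its underside
- jar: bystander, to be left alone: glass jar with black lid, 68 mm across, 100 mm tall; origin at the centre of its underside
- tube_big: bystander, to be left alone: upright black tube, 60 mm across, 70 mm tall; origin at the centre of its underside
- tube_small: bystander, to be left alone: upright black tube, 44 mm across, 50 mm tall; origin at the centre of its underside

How it is judged:
By the outcome, as a careful person would: the job done as asked, in the order asked, and still so for the second after the job is handed in, with the robot touching nothing.
It also fails if it takes over 64 s, if anything falls off the work surface, if the arm or the gripper's body presses on something with over 40 N, if the wrist force passes 120 N, or if a joint passes its speed limit or range.

ROBOT

A 6-joint arm with a two-finger parallel gripper is mounted at the origin on the work surface. World frame = base frame: x ahead of the robot, y to its left, z up, the work surface at z = 0. Lengths are in m, angles in rad, forces in N, time in s.
With the tool pointing down it reaches from about 0.35 to 0.85 m from the base axis. Payload 8.1 kg.
Tool frame: the origin (TCP) lies at the very end of the fingers, on their centre line; the grasp point (between the pads) lies robot.grip_point_offset behind it (robot.grip_point_offset is the distance from the TCP to the grasp point, in m); z points along the fingers, y is the line along which they close (so a half turn about z gives the same grasp; the last joint's range is limited). The gripper opens to 93 mm and grips with 3 to 60 N. Pads are 15 mm wide; open, the fingers measure 128 mm over their backs; the gripper's body (75 mm by 188 mm) begins 65 mm behind the grasp point.
Start: joints at [1.071, 0.13, 1.488, -0, 1.523, -0.085], TCP at [0.242, 0.549, 0.219] pointing down, gripper open.
Joint ranges: [-2.96, 2.96], [-0.89, 2.26], [0.02, 2.5], [-1.34, 4.48], [0, 2.73], [-2.66, 2.66]. Speed limits (rad/s): [2.39, 2.39, 2.79, 3.14, 3.14, 3.14].

INTERFACE

Orientations are given as a rotation vector (axis times angle).
In Python, from plant import robot, eyes gives the robot as it stands. The module is installed in compiled form; this text tells all that it offers.
- The arm moves only by the tool apply_moves, never from a script. Its argument "steps" is one flat list of numbers, 7 for each row, row after row: the shift along the tool's x, y, z in units of 30 mm (1.0 is 30 mm), then the turn, a rotation vector about the tool's x, y, z in units of 6 degrees (1.0 is 6 degrees), then the opening in per cent of the stroke, from 0 (shut) to 100 (fully open). In form: [dx, dy, dz, ax, ay, az, fingers, dx, dy, dz, ax, ay, az, fingers, ...]. A call has 1 to 12 rows; each row shifts and turns the commanded pose from where the row before left it, along the tool's axes as they then stand; what a row does not reach is not made up. A row lasts 1/12 s, in which the tool goes at most 41.7 mm and 7.16 degrees, less where a joint would pass 70% of its speed; a pose out of reach is approached as far as the arm can. A call is refused whole if a number of a shift passes 1 or a number of a turn 1, either way. A call with a gripper value outside its range is refused whole. The fingers move at their own pace and stop on an object; "grip_force" is the grip in N (left out, the last holds). Time passes only in rows, so rows that do not move let the fingers close. It gives the time, the measured TCP pose, the force, the opening and the grip force at its end, in the units of the state.
- robot.read_state(): the state, without advancing time (a new reading comes with each control period).
- eyes.read_camera(name): name is "scene" or "side" or "wrist"; returns the picture (384x512x3 uint8, red, green, blue); there is no depth.
- eyes.calibration(name): a dict with "K" (3x3 intrinsics, pixels), "k1" (the pictures are not rectified: a ray, as slopes to the right and down, at radius r is drawn at 1 + k1 r^2 times it, then the intrinsics apply), "R" (3x3) and "t" (3): a world point X has camera coordinates R X + t. Camera axes: x right, y down, z forward; pixel columns grow to the right and rows downward; lengths in m; the calibration is good to about 2 mm. A picture is of the moment at which its call begins: read the wrist's pose just before it. calibration takes no time and is no camera call; for the wrist camera it gives the pose at the moment of the call.
- robot.close_job(): hands the job in; it is judged then, once.
Trained networks look in the newest picture that a camera, given by its name, has taken for a name from the list of things; names that differ only in an ending like _2 or _b are one class to them, and where a whole thing is asked for, a point or a joint stands for the part that bears it (a point fixed in the world has none). Each returns a list of dicts, best first, with "conf" (0 to 1); they miss things now and then, are a little off and sometimes report something else, mostly with a low value. They report only what shows in the picture. A call takes as long as a camera call.
- eyes.search_frame(camera, thing): "rect" ([left, top, width, height] in pixels, round what is visible of it).
- eyes.place_of(camera, thing): "xy" ([column, row] in pixels: a listed point, or the origin of a listed thing).
The state is a dict: "t": time; "q": joint angles; "dq": joint speeds; "joint_torque": joint torques, N m; "tool_pos": TCP position; "orientation": TCP orientation; "force": force on the tool from outside, world axes, zero at the start; "wrist_torque": the same for the moment, N m; "opening": finger opening in m; "gripper_force": force on a finger pad.
Only numpy, scipy, OpenCV 4.12 (cv2) and the standard library are available. Lean on these libraries where they do the work, as an engineer would, in place of code of your own. Each camera call takes 0.05 s, during which the arm holds its last target. There are 200 camera calls.

## Working session

There is one attempt and no reset: what is moved stays moved. The work goes in short steps, Python scripts to look and compute and a tool call to move; the robot and the scene stay as the last step left them, time stands still between calls to the robot, and variables do not carry over. Pictures are saved under pics/ and viewed, at most 10 in all, crops included, and the job is handed in when it is done.

Besides the shell and the picture viewer there is one more tool, called after ">>>" in YAML: its name, and indented under it one key for each argument. apply_moves: Moves the arm, as the interface text tells. Its arguments: {"type":"object","properties":{"steps":{"type":"array"},"grip_force":{"type":"number"}},"required":["steps"]}

```bash
mkdir -p pics; ls; cat > h.py <<'E'
import numpy as np, cv2
from scipy.spatial.transform import Rotation as R
from plant import robot, eyes
def ray(cam,uv,c=None):
    c=c or eyes.calibration(cam); K=np.array(c["K"]); k1=c["k1"]
    d=np.array([(uv[0]-K[0,2])/K[0,0],(uv[1]-K[1,2])/K[1,1]]); s=d.copy()
    for _ in range(20): s=d/(1+k1*(s@s))
    Rm=np.array(c["R"]); t=np.array(c["t"])
    o=-Rm.T@t; v=Rm.T@np.array([s[0],s[1],1]); return o,v/np.linalg.norm(v)
def at_z(cam,uv,z,c=None):
    o,v=ray(cam,uv,c); return o+v*(z-o[2])/v[2]
def proj(cam,X,c=None):
    c=c or eyes.calibration(cam); p=np.array(c["R"])@np.array(X)+np.array(c["t"]); s=p[:2]/p[2]; s=s*(1+c["k1"]*(s@s)); K=np.array(c["K"]); return np.array([K[0,0]*s[0]+K[0,2],K[1,1]*s[1]+K[1,2]])
def tri(obs):
    A=np.zeros((3,3));b=np.zeros(3)
    for o,v in obs:
        P=np.eye(3)-np.outer(v,v);A+=P;b+=P@o
    return np.linalg.solve(A,b)
def snap(cam,name):
    im=eyes.read_camera(cam); cv2.imwrite(f"pics/{name}.png",im[:,:,::-1]); return im
E
cat > a.py <<'E'
from h import *
s=robot.read_state(); print(s["t"],s["tool_pos"],s["orientation"],robot.grip_point_offset)
Z=dict(bay_roof_edge=.055,bay_pin_left=.036,bay_pin_right=.036,tub=0,mould=0,panel=0,panel_knuckle_left=0,panel_knuckle_right=0,beaker=0,bottle=0,jar=0,tube_big=0,tube_small=0)
ims=[snap(c,c+"0") for c in("scene","side","wrist")]
cv2.imwrite("pics/both.png",np.vstack([np.hstack([cv2.resize(i,(400,300)) for i in ims[:2]]),np.hstack([cv2.resize(ims[2],(400,300))]*2)])[:,:,::-1])
for n in Z:
    for c in("scene","side","wrist"):
        r=eyes.place_of(c,n)
        for d in r[:2]: print(n,c,round(d["conf"],2),np.round(d["xy"]),np.round(at_z(c,d["xy"],Z[n]),3))
E
python3 a.py
```

```text
pics
0.0 [0.24151425 0.54861378 0.21758836] [-6.46805965e-01 -3.07376338e+00  2.80789511e-03] 0.0188
bay_roof_edge scene 0.7 [254. 219.] [ 0.684 -0.035  0.055]
bay_roof_edge side 0.93 [292. 189.] [ 0.696 -0.05   0.055]
bay_pin_left scene 0.91 [276. 210.] [0.625 0.043 0.036]
bay_pin_left side 0.71 [253. 183.] [0.615 0.05  0.036]
bay_pin_right scene 0.88 [221. 211.] [ 0.607 -0.128  0.036]
bay_pin_right side 0.91 [280. 215.] [ 0.619 -0.127  0.036]
bay_pin_right side 0.42 [236. 217.] [ 0.508 -0.091  0.036]
tub scene 0.72 [247. 203.] [ 0.535 -0.035  0.   ]
tub side 0.96 [235. 215.] [ 0.523 -0.039  0.   ]
mould scene 0.73 [245. 232.] [ 0.676 -0.061  0.   ]
mould side 0.68 [286. 205.] [ 0.679 -0.047  0.   ]
panel scene 0.94 [359. 182.] [0.463 0.393 0.   ]
panel scene 0.64 [276. 207.] [0.569 0.059 0.   ]
panel side 0.96 [178. 155.] [ 0.454  0.395 -0.   ]
panel side 0.67 [346. 264.] [ 0.704 -0.326  0.   ]
panel_knuckle_left scene 0.75 [381. 183.] [0.48  0.469 0.   ]
panel_knuckle_left scene 0.31 [145. 199.] [ 0.469 -0.372  0.   ]
panel_knuckle_left side 0.85 [182. 149.] [0.478 0.439 0.   ]
panel_knuckle_left wrist 0.65 [272. 316.] [0.478 0.475 0.   ]
panel_knuckle_right scene 0.97 [337. 187.] [0.487 0.3   0.   ]
panel_knuckle_right side 0.77 [198. 167.] [0.498 0.281 0.   ]
beaker scene 0.62 [144. 200.] [ 0.472 -0.373  0.   ]
beaker side 0.92 [268. 309.] [ 0.473 -0.372  0.   ]
beaker side 0.44 [250. 182.] [0.63  0.115 0.   ]
bottle scene 0.61 [355. 219.] [0.663 0.3   0.   ]
bottle scene 0.26 [246. 203.] [ 0.532 -0.038 -0.   ]
bottle side 0.92 [243. 158.] [0.67  0.284 0.   ]
jar scene 0.95 [155. 246.] [ 0.7  -0.33  0.  ]
jar side 0.63 [347. 267.] [ 0.701 -0.333  0.   ]
tube_big scene 0.97 [118. 229.] [ 0.61  -0.443  0.   ]
tube_big scene 0.54 [253. 222.] [ 0.632 -0.028  0.   ]
tube_small scene 0.51 [390. 201.] [0.587 0.454 0.   ]
tube_small side 0.55 [213. 142.] [0.607 0.458 0.   ]
```

View pics/both.png

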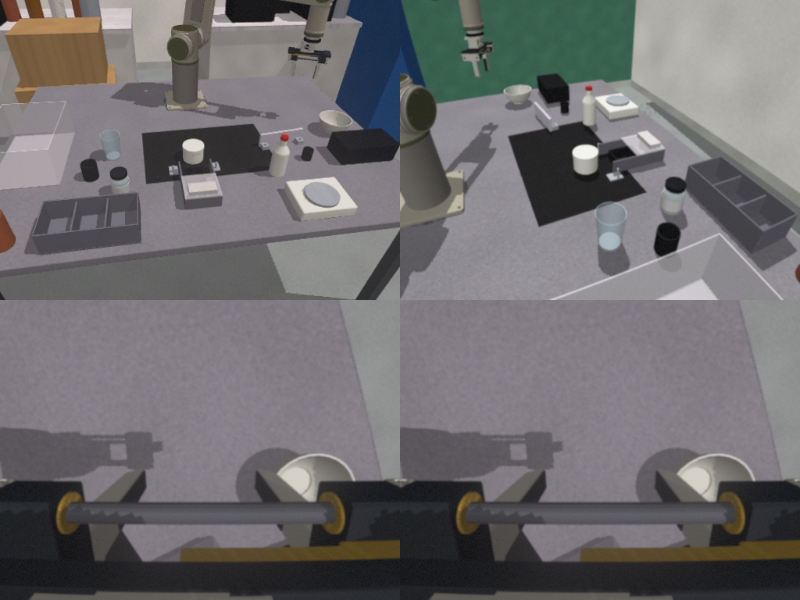

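```bash
python3 - <<'E'
from h import *
for c in("scene","side","wrist"):
    k=eyes.calibration(c);print(c,np.round(-np.array(k["R"]).T@k["t"],3),np.round(k["R"],2).tolist(),k["K"][0][0])
s=robot.read_state();print(np.round(R.from_rotvec(s["orientation"]).as_matrix(),2))
E
```

```text
scene [ 1.563 -0.198  0.819] [[0.16, 0.99, 0.02], [0.6, -0.08, -0.8], [-0.79, 0.14, -0.6]] 393.4084691703467
side [ 0.261 -0.801  0.607] [[0.92, -0.39, 0.01], [-0.21, -0.5, -0.84], [0.33, 0.77, -0.55]] 352.2414110314596
wrist [0.179 0.578 0.384] [[0.4, 0.91, 0.0], [0.89, -0.39, 0.25], [0.23, -0.1, -0.97]] 267.91968621028747
[[-0.92  0.4  -0.  ]
 [ 0.4   0.92 -0.  ]
 [-0.   -0.   -1.  ]]
```

The scene view shows the tub at about (193,150) in the montage, in front of the bay mouth, with the panel upright at about (280,132). The bottle, beaker and jar are well clear. The bay has yaw ≈ 0 with its mouth towards the robot. I'll turn the tool to yaw 0 and go to the left of the tub.

>>> apply_moves:
  steps: [0,0,0,0,0,1,40,0,0,0,0,0,1,40,0,0,0,0,0,1,40,0,0,0,0,0,1,40,0,0,0,0,0,1,40,0,0,0,0,0,1,40,0,0,0,0,0,1,40,0,0,0,0,0,1,40,0,0,0,0,0,1,40,0,0,0,0,0,1,40,0,0,0,0,0,1,40,0,0,0,0,0,0.09,40]
  grip_force: 20

```text
t: 3.1
tool_pos: [0.2418, 0.5491, 0.2186]
orientation: [2.233, 2.21, 0.0]
force: [0.0, -0.3, -0.1]
opening: 0.0371
gripper_force: 0.0
```

>>> apply_moves:
  steps: [-0.9,0.6,0,0,0,0,40,-0.9,0.6,0,0,0,0,40,-0.9,0.6,0,0,0,0,40,-0.9,0.6,0,0,0,0,40,-0.9,0.6,0,0,0,0,40,-0.9,0.6,0,0,0,0,40,-0.9,0.6,0,0,0,0,40,-0.9,0.6,0,0,0,0,40,-0.9,0.6,0,0,0,0,40,-0.9,0.6,0,0,0,0,40,-0.9,0.6,0,0,0,0,40,-0.9,0.6,0,0,0,0,40]

```text
t: 4.1
tool_pos: [0.4567, 0.2225, 0.2189]
orientation: [2.223, 2.219, 0.001]
force: [0.2, 0.5, 0.4]
opening: 0.0368
gripper_force: 0.0
```

>>> apply_moves:
  steps: [-0.9,0.6,0,0,0,0,40,-0.9,0.6,0,0,0,0,40,-0.9,0.6,0,0,0,0,40,-0.9,0.4,0,0,0,0,40,0,0,0,0,0,0,40]

```text
t: 4.52
tool_pos: [0.5233, 0.1112, 0.2186]
orientation: [2.227, 2.213, -0.001]
force: [-0.1, 0.9, 0.5]
opening: 0.0372
gripper_force: 0.0
```

```bash
cat > b.py <<'E'
import sys
from h import *
s=robot.read_state(); print(s["t"],np.round(s["tool_pos"],4),np.round(np.degrees(R.from_rotvec(s["orientation"]).as_matrix()[:,1]),1),np.round(s["force"],1),s["opening"])
Z=dict(bay_roof_edge=.055,bay_pin_left=.036,bay_pin_right=.036,tub=0,mould=0,panel=0,panel_knuckle_left=0,panel_knuckle_right=0)
snap("wrist",sys.argv[1])
for n in sys.argv[2].split(","):
    for d in eyes.place_of("wrist",n)[:2]: print(n,round(d["conf"],2),np.round(d["xy"]),np.round(at_z("wrist",d["xy"],Z[n]),4))
E
python3 b.py w1 tub,mould,bay_pin_left,bay_pin_right,bay_roof_edge
```

```text
4.5167 [0.5233 0.1112 0.2186] [57.3 -0.3  0. ] [-0.1  0.9  0.5] 0.03723753298419711
tub 0.96 [265. 259.] [ 0.534  -0.0239  0.    ]
bay_pin_left 0.56 [324. 220.] [0.6138 0.057  0.036 ]
bay_roof_edge 0.43 [262. 260.] [0.5284 0.0065 0.055 ]
```

View pics/w1.png

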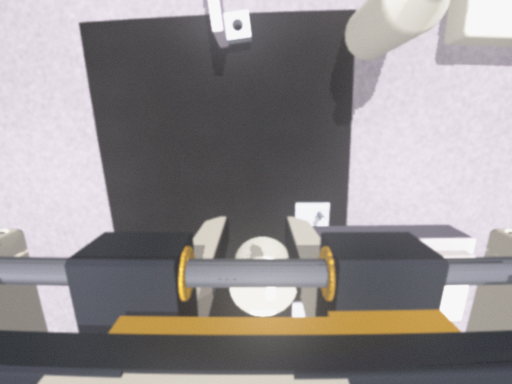

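The picture shows the tub lid between the fingers at about (263,276), the left pin and ear at about (318,215), and the panel's right knuckle at about (238,25). That agrees with the estimates. Next I go down to the left of the tub.

>>> apply_moves:
  steps: [-0.4,-0.1,0.9,0,0,0,40,-0.3,0,0.9,0,0,0,40,0,0,0.9,0,0,0,40,0,0,0.9,0,0,0,40,0,0,0.9,0,0,0,40,0,0,0.9,0,0,0,40,0,0,0.8,0,0,0,40,0,0,0.5,0,0,0,40,0,0,0.2,0,0,0,40,0,0,0,0,0,0,40]

```text
t: 5.65
tool_pos: [0.5166, 0.0954, 0.0101]
orientation: [-2.224, -2.216, 0.004]
force: [-0.7, 0.3, -0.5]
opening: 0.037
gripper_force: 0.0
```

>>> apply_moves:
  steps: [-0.4,0,0,0,0,0,40,-0.4,0,0,0,0,0,40,-0.4,0,0,0,0,0,40,-0.3,0,0,0,0,0,40,-0.3,0,0,0,0,0,40,-0.2,0,0,0,0,0,40,-0.2,0,0,0,0,0,40,-0.2,0,0,0,0,0,40,-0.2,-0.02,0,0,0,0,40,-0.2,-0.02,0,0,0,0,40,-0.2,-0.02,0,0,0,0,40,-0.2,-0.02,0,0,0,0,40]

```text
t: 6.65
tool_pos: [0.5155, -0.0015, 0.0117]
orientation: [-2.227, -2.216, -0.001]
force: [0.7, 2.1, 0.4]
opening: 0.0375
gripper_force: 1.7
```

>>> apply_moves:
  steps: [-0.3,-0.03,0,0,0,0,40,-0.3,-0.03,0,0,0,0,40,-0.3,-0.03,0,0,0,0,40,-0.3,-0.03,0,0,0,0,40,-0.3,-0.03,0,0,0,0,40,-0.3,-0.03,0,0,0,0,40,-0.3,-0.03,0,0,0,0,40,-0.3,-0.03,0,0,0,0,40,-0.3,-0.03,0,0,0,0,40,-0.3,-0.03,0,0,0,0,40]

```text
t: 7.48
tool_pos: [0.5059, -0.0922, 0.0117]
orientation: [2.227, 2.215, 0.0]
force: [0.7, 3.9, 2.2]
opening: 0.0378
gripper_force: 1.9
```

>>> apply_moves:
  steps: [-0.3,-0.03,0,0,0,0,40,-0.3,-0.03,0,0,0,0,40,-0.3,-0.03,0,0,0,0,40,-0.3,-0.03,0,0,0,0,40,-0.3,-0.03,0,0,0,0,40,-0.3,-0.03,0,0,0,0,40,-0.3,-0.03,0,0,0,0,40,-0.2,0,0,0,0,0,40,-0.1,0,0,0,0,0,40,0,0,0,0,0,0,40]

```text
t: 8.32
tool_pos: [0.4991, -0.1642, 0.0116]
orientation: [2.228, 2.214, -0.001]
force: [-0.5, 0.3, 0.4]
opening: 0.0374
gripper_force: 0.0
```

```bash
cat > c.py <<'E'
import sys
from h import *
s=robot.read_state(); print(s["t"],np.round(s["tool_pos"],4),np.round(s["force"],1),s["opening"])
Z=dict(bay_roof_edge=.055,bay_pin_left=.036,bay_pin_right=.036,tub=0,mould=0,panel=0,panel_knuckle_left=0,panel_knuckle_right=0,beaker=0)
ims=[snap(c,sys.argv[1]+c) for c in("scene","side")]
x0,y0=int(sys.argv[3]),int(sys.argv[4]);x1,y1=int(sys.argv[5]),int(sys.argv[6])
cv2.imwrite(f"pics/{sys.argv[1]}.png",np.hstack([cv2.resize(ims[0][y0:y0+150,x0:x0+200],(400,300)),cv2.resize(ims[1][y1:y1+150,x1:x1+200],(400,300))])[:,:,::-1])
for n in sys.argv[2].split(","):
  for c in("scene","side"):
    for d in eyes.place_of(c,n)[:1]: print(n,c,round(d["conf"],2),np.round(d["xy"]),np.round(at_z(c,d["xy"],Z[n]),4))
E
python3 c.py s2 tub,mould,bay_pin_left,bay_pin_right,bay_roof_edge 150 140 180 130
```

```text
8.3167 [ 0.4991 -0.1642  0.0116] [-0.5  0.3  0.4] 0.03737346350263255
tub scene 0.9 [190. 204.] [ 0.5139 -0.2235  0.    ]
tub side 0.93 [248. 258.] [ 0.4937 -0.2125  0.    ]
mould scene 0.69 [246. 235.] [ 0.6892 -0.0603  0.    ]
mould side 0.56 [285. 201.] [ 0.6889 -0.0257  0.    ]
bay_pin_left scene 0.72 [388. 201.] [0.6299 0.4186 0.036 ]
bay_pin_right scene 0.73 [220. 213.] [ 0.6186 -0.1314  0.036 ]
bay_pin_right side 0.78 [282. 215.] [ 0.6243 -0.1314  0.036 ]
bay_roof_edge scene 0.7 [276. 206.] [0.6299 0.0417 0.055 ]
bay_roof_edge side 0.93 [295. 191.] [ 0.6976 -0.0645  0.055 ]
```

View pics/s2.png

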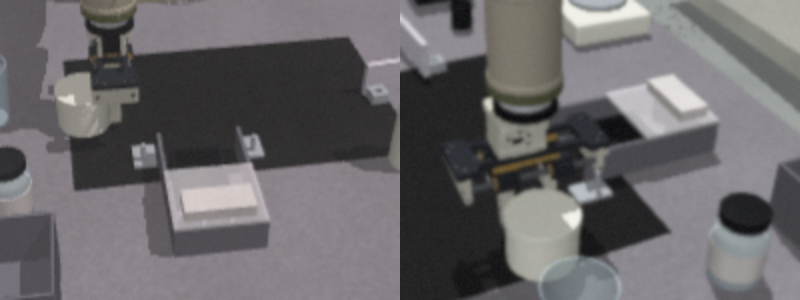

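The tub is upright to the right, near (0.505,-0.218), and clear of the ear (left half about (83,105)). The bay is open. I back off, rise, and turn to yaw -90 so the wrist camera looks into the bay.

>>> apply_moves:
  steps: [0.6,0,0,0,0,0,40,0.6,0,-0.6,0,0,0,40,0.6,0,-0.9,0,0,0,40,0.6,0,-0.9,0,0,0,40,0.6,0,-0.9,0,0,0,20,0.6,0,-0.9,0,0,1,15,0.5,0,-0.9,0,0,1,15,0,0,-0.9,0,0,1,15,0,0,-0.9,0,0,1,15,0,0,0,0,0,1,15,0,0,0,0,0,1,15,0,0,0,0,0,1,15]

```text
t: 9.92
tool_pos: [0.5019, -0.0403, 0.2196]
orientation: [2.876, 1.263, 0.002]
force: [0.4, 0.3, -0.2]
opening: 0.0139
gripper_force: 0.0
```

>>> apply_moves:
  steps: [0,0,0,0,0,1,15,0,0,0,0,0,1,15,0,0,0,0,0,1,15,0,0,0,0,0,1,15,0,0,0,0,0,1,15,0,0,0,0,0,1,15,0,0,0,0,0,1,15,0,0,0,0,0,1,15,0.8,0,0,0,0,0,15,0.8,0,0,0,0,0,15,0,0,0,0,0,0,15]

```text
t: 10.83
tool_pos: [0.5517, -0.0406, 0.2178]
orientation: [-3.141, 0.008, -0.0]
force: [0.6, -0.2, -0.8]
opening: 0.0139
gripper_force: 0.0
```

```bash
python3 b.py w3 mould,bay_pin_left,bay_pin_right,bay_roof_edge
```

```text
10.8333 [ 0.5517 -0.0406  0.2178] [ -0.3 -57.3  -0. ] [ 0.6 -0.2 -0.8] 0.013878001783042876
mould 0.81 [263.  74.] [ 0.681  -0.0488  0.    ]
bay_pin_left 0.91 [187. 130.] [0.6098 0.0488 0.036 ]
bay_pin_right 0.86 [324. 127.] [ 0.6126 -0.1258  0.036 ]
bay_roof_edge 0.83 [254.  51.] [ 0.6969 -0.0377  0.055 ]
```

View pics/w3.png

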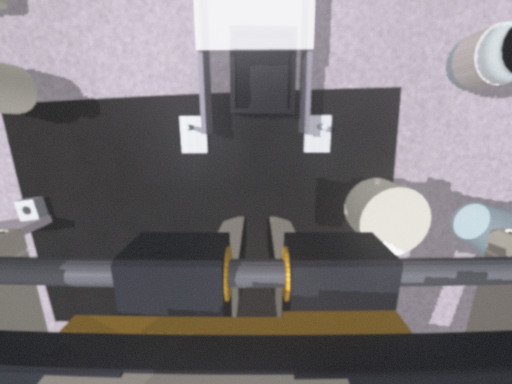

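The picture shows pin tips at about (190,128) and (325,127), and the mould's front edge at row ~112, columns 231–298, with the roof edge at row ~50. I'll convert the mould's edges.

```bash
python3 - <<'E'
from h import *
for uv in [(231,112),(298,112),(236,106),(293,106)]: print(uv,np.round(at_z("wrist",uv,.036),4))
im=cv2.imread("pics/w3.png"); cv2.imwrite("pics/w3c.png",cv2.resize(im[30:170,160:350],None,fx=4,fy=4,interpolation=cv2.INTER_CUBIC))
E
```

```text
(231, 112) [ 0.631  -0.0079  0.036 ]
(298, 112) [ 0.6305 -0.0917  0.036 ]
(236, 106) [ 0.6381 -0.0143  0.036 ]
(293, 106) [ 0.6378 -0.0853  0.036 ]
```

View pics/w3c.png

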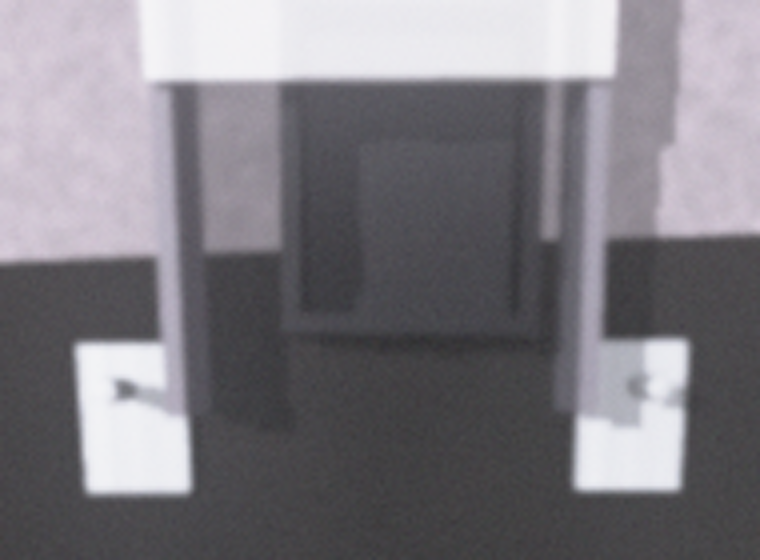

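The crop shows the mould front centred near column 263, y ≈ -0.048, with its inner wall at x ≈ 0.637. I go down inside it at x = 0.665.

>>> apply_moves:
  steps: [0.9,0.05,0,0,0,0,15,0.9,0.05,0.3,0,0,0,15,0.9,0.05,0.5,0,0,0,15,0.9,0.05,0.8,0,0,0,15,0.2,0.05,0.8,0,0,0,15,0,0,0.8,0,0,0,15,0,0,0.8,0,0,0,15,0,0,0.8,0,0,0,15,0,0,0.7,0,0,0,15,0,0,0.2,0,0,0,15,0,0,0,0,0,0,15]

```text
t: 12.0
tool_pos: [0.6612, -0.0485, 0.0455]
orientation: [-3.141, 0.009, 0.007]
force: [-1.2, 0.5, 0.2]
opening: 0.014
gripper_force: 0.0
```

>>> apply_moves:
  steps: [0,0,0.4,0,0,0,15,0,0,0.3,0,0,0,15,0,0,0.2,0,0,0,15,0,0,0.1,0,0,0,15,0,0,0,0,0,0,15]

```text
t: 12.42
tool_pos: [0.6629, -0.0486, 0.0169]
orientation: [-3.141, 0.008, 0.002]
force: [0.0, -0.1, -0.4]
opening: 0.0142
gripper_force: 0.0
```

>>> apply_moves:
  steps: [-0.2,0,0,0,0,0,15,-0.2,0,0,0,0,0,15,-0.2,0,0,0,0,0,15,-0.3,0,0,0,0,0,15,-0.3,0,0,0,0,0,15,-0.3,0,0,0,0,0,15,-0.3,0,0,0,0,0,15,-0.3,0,0,0,0,0,15,-0.3,0,0,0,0,0,15,-0.3,0,0,0,0,0,15,-0.3,0,0,0,0,0,15,-0.3,0,0,0,0,0,15]

```text
t: 13.42
tool_pos: [0.5642, -0.0483, 0.0183]
orientation: [3.141, -0.008, 0.003]
force: [1.7, -0.3, -0.1]
opening: 0.0141
gripper_force: 0.8
```

>>> apply_moves:
  steps: [-0.4,0,0,0,0,0,15,-0.4,0,0,0,0,0,15,-0.4,0,0,0,0,0,15,-0.4,0,0,0,0,0,15,-0.4,0,0,0,0,0,15,-0.4,0,0,0,0,0,15,-0.4,0,0,0,0,0,15,-0.4,0,0,0,0,0,15,-0.3,0,0,0,0,0,15,-0.3,0,0,0,0,0,15,-0.2,0,0,0,0,0,15,0,0,0,0,0,0,15]

```text
t: 14.42
tool_pos: [0.4436, -0.0475, 0.0178]
orientation: [3.141, -0.009, 0.0]
force: [-0.0, -0.3, -0.9]
opening: 0.0137
gripper_force: 0.0
```

```bash
python3 c.py s4 mould,tub,bay_pin_left,bay_pin_right 150 140 180 130;python3 b.py w4 mould,bay_pin_left,bay_pin_right,bay_roof_edge
```

```text
14.4167 [ 0.4436 -0.0475  0.0178] [-0.  -0.3 -0.9] 0.013719572614344623
mould scene 0.57 [238. 193.] [ 0.475  -0.0559  0.    ]
mould side 0.58 [220. 220.] [ 0.4756 -0.0428  0.    ]
tub scene 0.55 [193. 200.] [ 0.4961 -0.2132  0.    ]
tub side 0.76 [249. 259.] [ 0.4939 -0.2168  0.    ]
bay_pin_left scene 0.88 [278. 204.] [0.5951 0.0583 0.036 ]
bay_pin_left side 0.89 [254. 183.] [0.6175 0.0507 0.036 ]
bay_pin_right scene 0.9 [222. 210.] [ 0.6042 -0.1241  0.036 ]
bay_pin_right side 0.64 [280. 217.] [ 0.6148 -0.1362  0.036 ]
14.9167 [ 0.4445 -0.0475  0.0175] [ -0.3 -57.3  -0. ] [-0.1 -0.2  0.4] 0.014069000241781014
mould 0.82 [255. 174.] [ 0.478  -0.0456  0.    ]
```

View pics/s4.png

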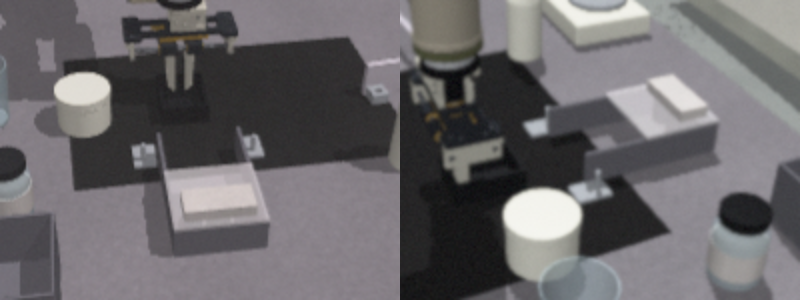

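The mould is fully out at (0.477,-0.047) and upright. I rise and take another look at the pins from closer.

>>> apply_moves:
  steps: [0,0,-0.5,0,0,0,15,0,0,-0.9,0,0,0,15,0,0,-0.9,0,0,0,15,0.8,0,-0.9,0,0,0,15,0.8,0,-0.3,0,0,0,15,0.8,0,0,0,0,0,15,0.8,0,0,0,0,0,15,0.6,0,0,0,0,0,50,0,0,0,0,0,0,50,0,0,0,0,0,0,50]

```text
t: 16.0
tool_pos: [0.5585, -0.0481, 0.1222]
orientation: [-3.141, 0.008, 0.002]
force: [-0.5, 0.1, -0.4]
opening: 0.0295
gripper_force: 0.0
```

```bash
python3 b.py w5 bay_pin_left,bay_pin_right,bay_roof_edge; python3 - <<'E'
from h import *
im=cv2.imread("pics/w5.png"); 
c=eyes.calibration("wrist")
out=[]
for p in [(.611,.0495,.036),(.611,-.1265,.036)]:
    u=np.round(proj("wrist",p,c)).astype(int); print(u)
    x0=u[0]-30;y0=u[1]-35; print(x0,y0); out.append(cv2.resize(im[y0:y0+70,x0:x0+60],None,fx=6,fy=6,interpolation=cv2.INTER_CUBIC))
cv2.imwrite("pics/w5c.png",np.hstack(out))
np.save("c5.npy",c,allow_pickle=True)
E
```

```text
16.0 [ 0.5585 -0.0481  0.1222] [ -0.3 -57.3  -0. ] [-0.5  0.1 -0.4] 0.02953994285317659
bay_pin_left 0.93 [152. 134.] [0.6165 0.0491 0.036 ]
bay_pin_right 0.65 [243.  25.] [ 0.707  -0.0364  0.036 ]
bay_pin_right 0.57 [342. 136.] [ 0.6138 -0.126   0.036 ]
bay_roof_edge 0.88 [243.  23.] [ 0.7019 -0.0368  0.055 ]
[153 140]
123 105
[342 139]
312 104
```

View pics/w5c.png

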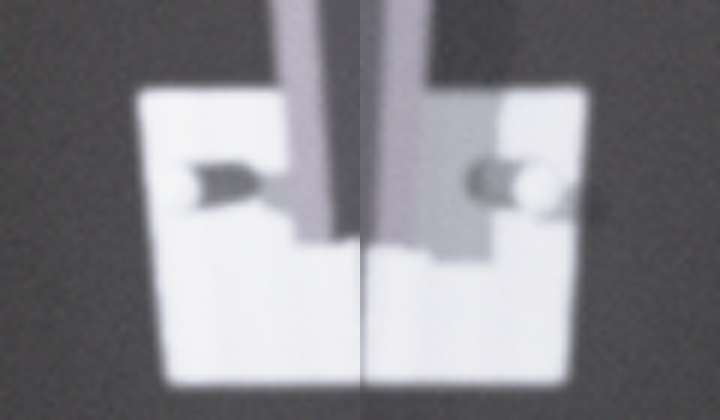

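The crops show pin tips at about (178,187) on the left and (538,187) on the right, and both ears' outer corners. I fit the bay pose to these six points.

```bash
python3 - <<'E'
from h import *
from scipy.optimize import least_squares
c=np.load("c5.npy",allow_pickle=True).item()
L=lambda x,y:(123+x/6-.4,105+y/6-.4); Rr=lambda x,y:(312+(x-360)/6-.4,104+y/6-.4)
obs=[((0,.088,.036),L(178,187)),((0,-.088,.036),Rr(538,187)),((.015,.104,.006),L(137,90)),((-.035,.104,.006),L(168,383)),((.015,-.104,.006),Rr(587,90)),((-.035,-.104,.006),Rr(570,383))]
for p,u in obs: print(p,np.round(at_z("wrist",u,p[2],c),4))
def W(q,p): a=q[2];return (q[0]+np.cos(a)*p[0]-np.sin(a)*p[1],q[1]+np.sin(a)*p[0]+np.cos(a)*p[1],p[2])
f=lambda q:np.concatenate([proj("wrist",W(q,p),c)-u for p,u in obs])
r=least_squares(f,[.611,-.04,0]);print(r.x,np.degrees(r.x[2]),np.round(r.fun,1))
E
```

```text
(0, 0.088, 0.036) [0.6152 0.0495 0.036 ]
(0, -0.088, 0.036) [ 0.6149 -0.1255  0.036 ]
(0.015, 0.104, 0.006) [0.6303 0.0665 0.006 ]
(-0.035, 0.104, 0.006) [0.5798 0.0661 0.006 ]
(0.015, -0.104, 0.006) [ 0.6299 -0.1422  0.006 ]
(-0.035, -0.104, 0.006) [ 0.5796 -0.1429  0.006 ]
[ 0.61497131 -0.03808993 -0.00092426] -0.05295605771066807 [-0.5  0.1  0.6  0.1  0.6  0.2  0.1 -0.3 -0.1  0.1 -0.8 -0.3]
```

>>> apply_moves:
  steps: [-0.3,-0.9,-0.4,0,0,0,50,-0.3,-0.9,-0.4,0,0,0,50,-0.3,-0.9,-0.4,0,0,0,50,-0.3,-0.9,-0.4,0,0,0,50,-0.3,-0.9,-0.4,0,0,0,50,-0.3,-0.9,-0.4,0,0,0,50,-0.3,-0.9,-0.2,0,0,0,50,-0.3,-0.9,0,0,0,0,50,-0.3,-0.9,0,0,0,0,50,-0.3,-0.9,0,0,0,0,50,-0.3,-0.9,0,0,0,0,50,-0.3,-0.9,0,0,0,0,50]

```text
t: 17.2
tool_pos: [0.4511, 0.2773, 0.2009]
orientation: [-3.141, 0.009, -0.001]
force: [1.0, -0.4, 0.8]
opening: 0.0467
gripper_force: 0.0
```

>>> apply_moves:
  steps: [-0.4,-0.9,0,0,0,0,50,-0.4,-0.9,0,0,0,0,50,-0.4,-0.9,0,0,0,0,50,-0.4,-0.9,0,0,0,0,50,-0.1,-0.2,0,0,0,0,50,0,0,0,0,0,0,50]

```text
t: 17.7
tool_pos: [0.4003, 0.3919, 0.2007]
orientation: [-3.141, 0.004, 0.0]
force: [-0.1, -0.5, 0.3]
opening: 0.0465
gripper_force: 0.0
```

```bash
python3 b.py w6 panel,panel_knuckle_left,panel_knuckle_right; python3 -c "
from h import *
np.save('c6.npy',eyes.calibration('wrist'),allow_pickle=True)"
```

```text
17.7 [0.4003 0.3919 0.2007] [ -0.1 -57.3  -0. ] [-0.1 -0.5  0.3] 0.04648386774999114
panel 0.74 [263. 125.] [0.4682 0.3822 0.    ]
panel_knuckle_left 0.94 [197. 113.] [0.4837 0.469  0.    ]
panel_knuckle_right 0.71 [330.  98.] [0.5017 0.2941 0.    ]
```

View pics/w6.png

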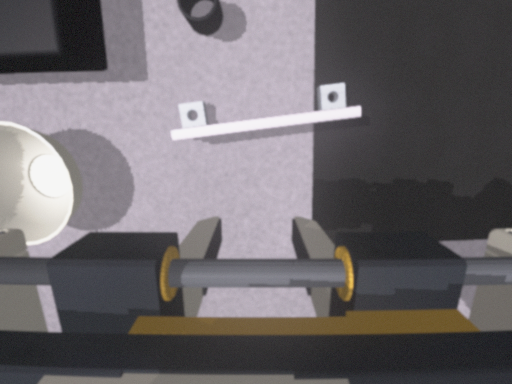

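The picture shows the panel with knuckle holes at about (193,115) and (333,97). The plate's top runs from (171..174,130..139) to (360..361,107..117). I fit its pose.

```bash
cat > fit.py <<'E'
from h import *
from scipy.optimize import least_squares
def W(q,p):
    a=q[2];return (q[0]+np.cos(a)*p[0]-np.sin(a)*p[1],q[1]+np.sin(a)*p[0]+np.cos(a)*p[1],p[2]+(q[3] if len(q)>3 else 0))
def fit(obs,c,q0):
    f=lambda q:np.concatenate([proj("wrist",W(q,p),c)-u for p,u in obs])
    r=least_squares(f,q0,loss="soft_l1"); print(np.round(r.x,4),"yaw deg",round(np.degrees(r.x[2]),2)); 
    print(np.round(f(r.x).reshape(-1,2),1).tolist()); return r.x
E
python3 - <<'E'
from fit import *
c=np.load("c6.npy",allow_pickle=True).item()
obs=[((.021,.088,.02),(193,115)),((.021,-.088,.02),(333,97)),((.006,.106,.064),(172,130.5)),((-.006,.106,.064),(173,139)),((.006,-.106,.064),(360,107)),((-.006,-.106,.064),(361,117))]
q=fit(obs,c,[.467,.39,.1]); print("top centre",W(q,(0,0,.064)))
E
```

```text
[0.4704 0.3802 0.1132] yaw deg 6.48
[[-0.5, 0.1], [0.5, 0.4], [-2.4, -0.6], [-1.3, 1.8], [2.1, -1.0], [1.4, 0.4]]
top centre (np.float64(0.47035029421030183), np.float64(0.380198619301907), 0.064)
```

>>> apply_moves:
  steps: [0,0,0,0,0,-1,50,0,0,0,0,0,-1,50,0,0,0,0,0,-1,50,0,0,0,0,0,-1,50,0,0,0,0,0,-1,50,0,0,0,0,0,-1,50,0,0,0,0,0,-1,50,0,0,0,0,0,-1,50,0,0,0,0,0,-1,50,0,0,0,0,0,-1,50,0,0,0,0,0,-1,50,0,0,0,0,0,-1,50]

```text
t: 18.9
tool_pos: [0.4026, 0.3894, 0.2007]
orientation: [2.543, 1.844, 0.0]
force: [-0.2, 0.2, 0.7]
opening: 0.0464
gripper_force: 0.0
```

>>> apply_moves:
  steps: [0,0,0,0,0,-1,50,0,0,0,0,0,-1,50,0,0,0,0,0,-1,50,0,0,0,0,0,-1,50,0,0,0,0,0,-0.1,50,-0.2,0.6,0,0,0,0,50,-0.2,0.6,0.4,0,0,0,50,-0.1,0.6,0.6,0,0,0,50,-0.16,0.48,0.6,0,0,0,50,0,0,0.6,0,0,0,50,0,0,0.3,0,0,0,50,0,0,0,0,0,0,50]

```text
t: 19.9
tool_pos: [0.4707, 0.3766, 0.1226]
orientation: [-2.099, -2.336, 0.008]
force: [-0.6, 0.1, 0.4]
opening: 0.0466
gripper_force: 0.0
```

```bash
python3 b.py w7 panel_knuckle_left,panel_knuckle_right; python3 c.py s7 panel_knuckle_left,panel_knuckle_right 280 120 100 80
```

```text
19.9 [0.4707 0.3766 0.1226] [57.   6.1 -0.3] [-0.6  0.1  0.4] 0.04658834941437546
panel_knuckle_left 0.97 [272.  96.] [0.4778 0.4763 0.    ]
panel_knuckle_right 0.79 [276. 254.] [0.5051 0.2999 0.    ]
20.05 [0.4723 0.3787 0.1269] [-0.1  0.4  0.4] 0.0466928357866762
panel_knuckle_left scene 0.58 [190. 202.] [ 0.5057 -0.2239  0.    ]
panel_knuckle_left side 0.64 [182. 148.] [ 0.48    0.4511 -0.    ]
panel_knuckle_right scene 0.73 [338. 191.] [0.5074 0.2966 0.    ]
panel_knuckle_right side 0.76 [198. 165.] [0.5001 0.29   0.    ]
```

View pics/w7.png

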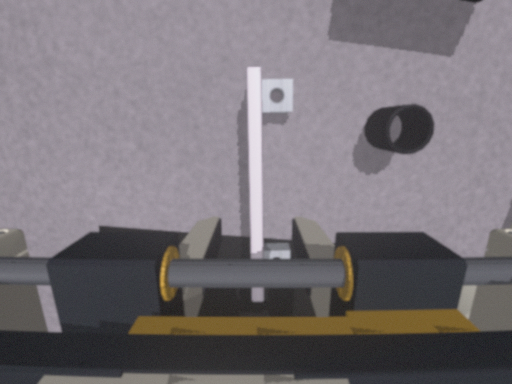

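The panel's top edge runs between the fingers at about (256,70–300), centred and aligned. I go down and grip.

>>> apply_moves:
  steps: [0,0,0.6,0,0,0,50,0,0,0.8,0,0,0,50,0,0,0.8,0,0,0,50,0,-0.06,0.5,0,0,0,50,0,0,0.3,0,0,0,50,0,0,0,0,0,0,50,0,0,0,0,0,0,30,0,0,0,0,0,0,15,0,0,0,0,0,0,5,0,0,0,0,0,0,5,0,0,0,0,0,0,5,0,0,0,0,0,0,5]
  grip_force: 50

```text
t: 21.35
tool_pos: [0.4704, 0.3786, 0.0363]
orientation: [2.096, 2.34, 0.001]
force: [-0.7, -0.8, 4.4]
opening: 0.0115
gripper_force: 50.0
```

>>> apply_moves:
  steps: [0,0,0,0,0,0,5,0,0,0,0,0,0,5,0,0,-0.3,0,0,0,5,0,0,-0.7,0,0,0,5,0,0,-0.9,0,0,0,5,0,0,-0.9,0,0,0,5,0,0,-0.7,0,0,0,5,0,0,0,0,0,0,5,0,0,0,0,0,0,5]

```text
t: 22.1
tool_pos: [0.471, 0.3788, 0.1419]
orientation: [2.096, 2.339, 0.004]
force: [-0.3, 0.8, -4.0]
opening: 0.012
gripper_force: 50.0
```

```bash
python3 b.py w8 panel_knuckle_left,panel_knuckle_right;python3 -c "
from h import *
np.save('c8.npy',eyes.calibration('wrist'),allow_pickle=True)
im=cv2.imread('pics/w8.png'); cv2.imwrite('pics/w8c.png',cv2.resize(im[20:280,190:330],None,fx=2.3,fy=2.3,interpolation=cv2.INTER_CUBIC))"
```

```text
22.1 [0.471  0.3788 0.1419] [57.   6.3  0.1] [-0.3  0.8 -4. ] 0.012049099286566826
panel_knuckle_left 0.96 [285.  90.] [0.4878 0.4851 0.    ]
panel_knuckle_right 0.86 [279. 303.] [0.5151 0.2224 0.    ]
```

View pics/w8c.png

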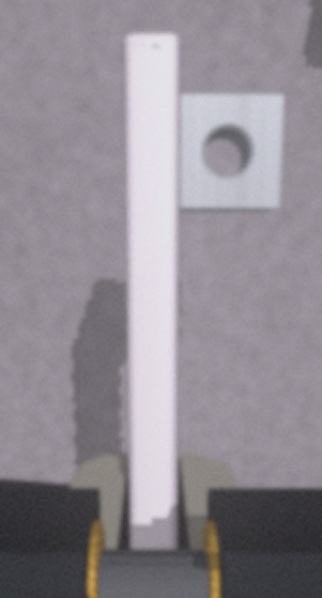

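The crop shows the panel held by its edge with the left knuckle's hole at about (227,150) in the crop. I fit the held panel's pose relative to the tool.

```bash
python3 - <<'E'
from fit import *
c=np.load("c8.npy",allow_pickle=True).item()
s=robot.read_state()
P=lambda x,y:(190+x/2.3-.3,20+y/2.3-.3)
zb=s["tool_pos"][2]-.0363
obs=[((.021,.088,.02),P(227,150)),((.036,.103,.02),P(283,95)),((.036,.073,.02),P(280,208)),((.006,.073,.02),P(180,208)),((.006,.106,.064),P(178,36)),((-.006,.106,.064),P(127,36))]
obs=[((p[0],p[1],p[2]+zb),u) for p,u in obs]
q=fit(obs,c,[.471,.379,.11])
M=R.from_rotvec(s["orientation"]).as_matrix(); yaw=np.degrees(np.arctan2(M[1,1],M[0,1]))
print("tool yaw",yaw,"tilt z",M[:,2], "panel in tool", M.T@(np.array([q[0],q[1],0])-np.array([*s["tool_pos"][:2],0])))
for dy in (.0,):
  for v in (60,440):
    print(v)
E
```

```text
[0.4709 0.3816 0.1405] yaw deg 8.05
[[0.8, 1.6], [0.2, -0.4], [0.8, -0.0], [-1.7, 1.4], [0.6, -1.0], [-3.0, -0.1]]
tool yaw 6.292818852567361 tilt z [-0.00319644 -0.00218422 -0.99999251] panel in tool [ 3.89833984e-03  2.48122157e-03 -1.55750929e-05]
60
440
```

>>> apply_moves:
  steps: [0,0,0,0,0,1,5,-0.6,0,0,0,0,0.05,5,-0.9,0,0,0,0,0,5,-0.9,0,0,0,0,0,5,-0.9,0,0,0,0,0,5,-0.9,0,0,0,0,0,5,-0.9,0,0,0,0,0,5,-0.9,0,0,0,0,0,5,-0.9,0,0,0,0,0,5,-0.9,0,0,0,0,0,5,-0.9,0.2,0,0,0,0,5,-0.9,0.4,0,0,0,0,5]

```text
t: 23.25
tool_pos: [0.4861, 0.0891, 0.1385]
orientation: [-2.219, -2.22, 0.005]
force: [-0.0, 0.0, -2.9]
opening: 0.0117
gripper_force: 50.0
```

>>> apply_moves:
  steps: [-0.9,0.6,0,0,0,0,5,-0.8,0.6,0,0,0,0,5,-0.7,0.6,0.2,0,0,0,5,-0.6,0.6,0.3,0,0,0,5,-0.5,0.6,0.4,0,0,0,5,-0.4,0.3,0.3,0,0,0,5,-0.2,0.2,0.2,0,0,0,5,0,0,0,0,0,0,5,0,0,0,0,0,0,5]

```text
t: 24.0
tool_pos: [0.5918, -0.0323, 0.097]
orientation: [-2.22, -2.219, 0.003]
force: [1.2, 0.7, -2.5]
opening: 0.0116
gripper_force: 50.0
```

```bash
python3 b.py w9 panel_knuckle_left,panel_knuckle_right,bay_pin_left;python3 -c "
from h import *
s=robot.read_state();M=R.from_rotvec(s['orientation']).as_matrix();print(M.round(4).tolist())
np.save('c9.npy',eyes.calibration('wrist'),allow_pickle=True)
im=cv2.imread('pics/w9.png'); cv2.imwrite('pics/w9c.png',cv2.resize(im[20:320,180:380],None,fx=2,fy=2,interpolation=cv2.INTER_CUBIC))"
```

```text
24.0 [ 0.5918 -0.0323  0.097 ] [57.3 -0.  -0.2] [ 1.2  0.7 -2.5] 0.011571908499214483
panel_knuckle_left 0.62 [282.  88.] [0.6167 0.0701 0.    ]
panel_knuckle_right 0.69 [281. 302.] [ 0.6208 -0.1601  0.    ]
bay_pin_left 0.9 [286. 108.] [0.6172 0.0502 0.036 ]
[[-0.0009, 1.0, 0.0009], [1.0, 0.0009, 0.0], [0.0, 0.0009, -1.0]]
```

View pics/w9c.png

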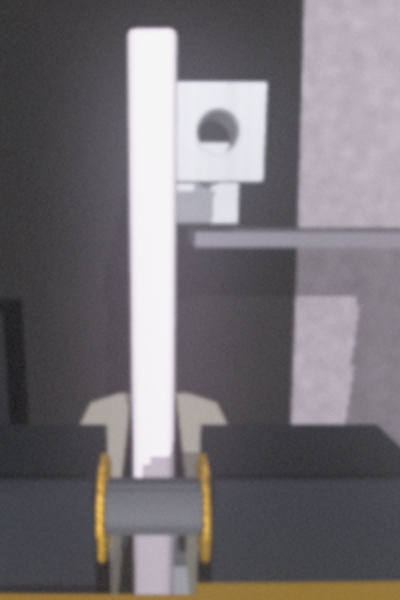

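The crop shows the knuckle hole at about (218,131), the ear's outer edge visible through it at y≈142, and the bay's left wall tip at (195,231–248). The tool is about 10 mm short in y. I use the known bay features to calibrate this view and estimate the hole's position.

```bash
python3 - <<'E'
from h import *
c=np.load("c9.npy",allow_pickle=True).item(); s=robot.read_state(); T=s["tool_pos"]; print(T)
P=lambda x,y:(180+x/2-.25,20+y/2-.25)
zb=T[2]-.0363
def sh(n,u,z,exp): p=at_z("wrist",P(*u),z,c); print(n,np.round(p[:2],4),"expected",exp)
sh("wall tip outer",(195,231),.05,(.607,.028)); sh("wall tip inner",(195,248),.05,(.607,.022))
sh("ear inner back",(239,222),.006,(.630,.030)); sh("ear outer edge thru hole",(214,142),.006,("-",.066))
print("panel bottom z",zb)
sh("hole top",(218,131),zb+.02,(T[0]+.021,"?"))
sh("knuckle corner",(267,82),zb+.02,(T[0]+.036,"hole+.015")); sh("knuckle corner2",(264,182),zb+.02,(T[0]+.036,"hole-.015"))
sh("plate end back",(176,28),zb+.064,(T[0]+.006,"hole+.018"));sh("plate end front",(128,30),zb+.064,(T[0]-.006,"hole+.018"))
E
```

```text
[ 0.59320261 -0.03182664  0.09936743]
wall tip outer [0.6093 0.0287] expected (0.607, 0.028)
wall tip inner [0.6095 0.022 ] expected (0.607, 0.022)
ear inner back [0.6335 0.031 ] expected (0.63, 0.03)
ear outer edge thru hole [0.6208 0.0668] expected ('-', 0.066)
panel bottom z 0.06306742921480157
hole top [0.6135 0.0615] expected (np.float64(0.6142026076921637), '?')
knuckle corner [0.6286 0.0761] expected (np.float64(0.6292026076921637), 'hole+.015')
knuckle corner2 [0.629  0.0458] expected (np.float64(0.6292026076921637), 'hole-.015')
plate end back [0.5981 0.0785] expected (np.float64(0.5992026076921637), 'hole+.018')
plate end front [0.5869 0.078 ] expected (np.float64(0.5872026076921637), 'hole+.018')
```

>>> apply_moves:
  steps: [-0.14,0.05,0,0,0,0,5,-0.2,0.03,0.2,0,0,0,5,0,0,0.3,0,0,0,5,0,0,0.2,0,0,0,5,0,0,0,0,0,0,5,0,0,0,0,0,0,5,0,0,0,0,0,0,5]

```text
t: 24.78
tool_pos: [0.5955, -0.0428, 0.0774]
orientation: [-2.221, -2.221, 0.0]
force: [0.2, 0.5, -3.4]
opening: 0.0116
gripper_force: 50.0
```

```bash
cat > d.py <<'E'
import sys
from h import *
s0=robot.read_state(); im=snap("wrist",sys.argv[1]); c=eyes.calibration("wrist")
s=robot.read_state(); T=np.array(s["tool_pos"]); M=R.from_rotvec(s["orientation"]).as_matrix(); print(s["t"],np.round(s0["tool_pos"],4),T.round(4),np.round(s["force"],1),M[:,1].round(4))
h=np.array([T[0]+.021,T[1]+.092,T[2]-.0163]); u=proj("wrist",h,c); v=proj("wrist",(.615,.0499,.036),c); print("hole top px",u.round(1),"pin tip px",v.round(1))
g=cv2.cvtColor(im,cv2.COLOR_RGB2GRAY); x,y=np.round(u).astype(int)
print(x-16,y-18); 
for r in g[y-18:y+19,x-16:x+18]: print(" ".join(f"{k//4:2d}" for k in r))
E
python3 d.py w10
```

```text
24.8333 [ 0.5955 -0.0428  0.0774] [ 0.5958 -0.0429  0.0778] [ 0.1  0.1 -2.6] [ 1.e+00 -1.e-04  2.e-04]
hole top px [289.6  87.4] pin tip px [283.   90.9]
274 69
59 59 59 59 59 58 58 59 59 58 58 58 58 58 58 58 58 58 58 58 57 57 57 57 58 58 58 58 58 58 58 58 58 58
59 59 59 59 59 59 58 58 58 59 58 58 58 58 58 58 58 58 58 57 57 57 57 57 58 58 58 58 58 58 58 58 58 58
59 59 59 59 59 59 58 59 59 59 59 58 58 58 58 58 58 58 58 58 57 57 57 57 58 58 58 58 58 58 58 58 58 58
59 59 59 59 59 59 59 59 59 58 58 58 58 58 57 57 57 57 58 57 57 57 57 57 58 58 58 58 58 58 58 58 58 58
59 59 59 59 59 59 59 59 58 58 57 57 56 55 55 54 54 55 56 57 57 57 57 57 57 58 58 58 58 58 58 58 58 58
59 59 59 59 59 59 58 58 58 56 54 52 50 48 46 46 47 49 51 53 55 56 56 58 57 58 58 58 58 57 58 58 58 58
59 59 59 59 59 58 58 57 55 52 48 44 41 39 38 37 39 40 43 46 48 52 55 56 58 58 58 58 58 58 58 58 58 58
59 59 59 59 59 58 57 55 52 45 41 38 35 33 33 33 34 34 37 39 42 46 52 55 57 58 58 58 58 58 58 58 58 58
58 59 59 59 58 57 55 51 45 39 35 32 32 31 31 32 31 32 33 35 37 41 47 52 56 57 58 58 58 58 58 58 58 58
59 59 59 59 58 56 51 
[... 2134 characters left out ...]
8 57 58 58 58 58 57 57 57 57 57 57 57 57 56 57 56 56 57 57 57 57 57 57 57 57 57 57 57 57
58 58 58 58 58 58 58 58 58 57 57 57 57 57 57 57 57 57 57 56 56 56 56 56 57 57 57 57 57 57 57 57 57 57
58 58 58 58 58 57 57 58 58 58 57 57 57 57 57 57 57 57 57 56 56 56 56 57 57 57 57 57 57 57 57 57 58 57
58 58 58 58 57 58 58 57 57 57 57 57 57 57 57 57 57 57 57 56 56 56 56 57 57 57 57 57 57 57 57 57 57 57
58 58 58 58 57 58 57 58 57 57 57 57 57 57 57 57 57 57 56 56 56 56 56 56 57 57 57 57 57 57 57 57 57 57
58 58 58 58 58 57 58 57 58 57 57 57 57 57 57 57 57 57 57 56 56 56 56 56 57 57 57 57 57 56 57 57 57 57
58 58 58 58 57 57 57 57 57 57 57 57 56 57 57 56 57 57 56 56 56 56 56 56 57 57 57 57 57 57 57 57 57 57
```

The printed patch shows the hole's upper rim centred at about (288,85.5). The grey disc, 10 px across at about (284,91), is the pin tip. It sits about 1 mm towards -x and -y of the lower rim's centre. I nudge the panel and lower it slowly.

>>> apply_moves:
  steps: [-0.03,-0.03,0,0,0,0,5,0,0,0.1,0,0,0,5,0,0,0.1,0,0,0,5,0,0,0.1,0,0,0,5,0,0,0.1,0,0,0,5,0,0,0,0,0,0,5,0,0,0,0,0,0,5]

```text
t: 25.42
tool_pos: [0.5944, -0.0437, 0.0651]
orientation: [-2.221, -2.221, 0.001]
force: [0.3, -0.6, -2.2]
opening: 0.0116
gripper_force: 50.0
```

>>> apply_moves:
  steps: [0,0,0.1,0,0,0,5,0,0,0.1,0,0,0,5,0,0,0.1,0,0,0,5,0,0,0.1,0,0,0,5,0,0,0.1,0,0,0,5,0,0,0.1,0,0,0,5,0,0,0.05,0,0,0,5,0,0,0,0,0,0,5,0,0,0,0,0,0,5]

```text
t: 26.17
tool_pos: [0.5947, -0.0438, 0.046]
orientation: [-2.221, -2.221, 0.0]
force: [-0.6, -0.0, -2.5]
opening: 0.0118
gripper_force: 50.0
```

>>> apply_moves:
  steps: [0,0,0.05,0,0,0,5,0,0,0.05,0,0,0,5,0,0,0.03,0,0,0,5,0,0,0,0,0,0,5,0,0,0,0,0,0,5]

```text
t: 26.58
tool_pos: [0.5948, -0.0438, 0.0423]
orientation: [2.221, 2.221, 0.0]
force: [-0.0, -0.6, -1.4]
opening: 0.0118
gripper_force: 50.0
```

>>> apply_moves:
  steps: [0,0,0.03,0,0,0,5,0,0,0,0,0,0,5,0,0,0.02,0,0,0,5,0,0,0,0,0,0,5]

```text
t: 26.92
tool_pos: [0.5949, -0.0438, 0.0423]
orientation: [2.221, 2.221, 0.0]
force: [-7.0, 1.2, 10.8]
opening: 0.012
gripper_force: 50.0
```

```bash
python3 d.py w11 | head -2; python3 - <<'E'
from h import *
T=np.array(robot.read_state()["tool_pos"])
for c in("scene","side"):
  eyes.read_camera(c)
  for n,e in (("panel_knuckle_left",(.615,.05,.006)),("panel_knuckle_right",(.615,-.126,.006)),("panel",(.594,-.038,.006)),("mould",(0.476,-.047,0))):
    d=eyes.place_of(c,n)[:1]
    print(c,n,[(round(x["conf"],2),np.round(x["xy"])) for x in d],"expected px",proj(c,e).round())
E
```

```text
26.9667 [ 0.5949 -0.0438  0.0423] [ 0.5949 -0.0438  0.0423] [-7.5  1.5 11.3] [ 1.e+00 -0.e+00  2.e-04]
hole top px [289.6  87.4] pin tip px [290.2  82.2]
scene panel_knuckle_left [(0.98, array([273., 213.]))] expected px [276. 215.]
scene panel_knuckle_right [(0.72, array([223., 219.]))] expected px [222. 220.]
scene panel [(0.7, array([250., 214.]))] expected px [248. 213.]
scene mould [(0.65, array([238., 194.]))] expected px [241. 193.]
side panel_knuckle_left [(0.9, array([254., 194.]))] expected px [253. 191.]
side panel_knuckle_right [(0.73, array([281., 224.]))] expected px [278. 224.]
side panel [(0.9, array([258., 208.]))] expected px [258. 208.]
side mould [(0.64, array([221., 219.]))] expected px [220. 221.]
```

The panel seated firmly at exactly the expected height (underside 6 mm, 11 N upward). I release and rise.

>>> apply_moves:
  steps: [0,0,-0.04,0,0,0,5,0,0,0,0,0,0,12,0,0,0,0,0,0,20,0,0,0,0,0,0,30,0,0,0,0,0,0,40,0,0,0,0,0,0,40,0,0,0,0,0,0,40,0,0,0,0,0,0,40]
  grip_force: 10

```text
t: 28.13
tool_pos: [0.5947, -0.0438, 0.0419]
orientation: [2.222, 2.221, 0.0]
force: [0.2, 0.4, 0.1]
opening: 0.0366
gripper_force: 0.0
```

>>> apply_moves:
  steps: [0,0,-0.3,0,0,0,40,0,0,-0.6,0,0,0,40,0,0,-0.9,0,0,0,40,0,0,-0.9,0,0,0,40,0,0,-0.9,0,0,0,40,0,0,-0.9,0,0,0,40,0,0,-0.9,0,0,0,40,0,0,0,0,0,0,40]

```text
t: 28.8
tool_pos: [0.598, -0.0443, 0.2121]
orientation: [2.215, 2.215, 0.01]
force: [1.1, -0.6, 0.8]
opening: 0.0373
gripper_force: 0.0
```

```bash
python3 c.py s12 panel,panel_knuckle_left,panel_knuckle_right,mould,tub,beaker 150 140 180 130; python3 - <<'E'
from fit import *
eyes.read_camera("wrist"); c=eyes.calibration("wrist")
for n,e in (("panel_knuckle_left",(.615,.05,.006)),("panel_knuckle_right",(.615,-.126,.006)),("panel",(.594,-.038,.006))):
    print(n,[(round(x["conf"],2),np.round(x["xy"])) for x in eyes.place_of("wrist",n)[:1]],proj("wrist",e,c).round())
print(robot.read_state()["force"])
E
```

```text
28.8 [ 0.598  -0.0443  0.2121] [ 1.1 -0.6  0.8] 0.03732933607477485
panel scene 0.7 [248. 216.] [ 0.6015 -0.0419  0.    ]
panel side 0.97 [256. 209.] [ 0.5891 -0.034   0.    ]
panel_knuckle_left scene 0.58 [276. 215.] [0.6072 0.0493 0.    ]
panel_knuckle_left side 0.73 [256. 193.] [0.6249 0.0462 0.    ]
panel_knuckle_right scene 0.64 [223. 219.] [ 0.6067 -0.1223 -0.    ]
panel_knuckle_right side 0.91 [278. 225.] [ 0.6166 -0.1251  0.    ]
mould scene 0.59 [240. 193.] [ 0.4748 -0.0489  0.    ]
tub scene 0.55 [191. 201.] [ 0.5001 -0.2204  0.    ]
tub side 0.93 [251. 259.] [ 0.4993 -0.219   0.    ]
beaker side 0.68 [268. 312.] [ 0.4714 -0.3772  0.    ]
panel_knuckle_left [(0.66, array([270., 105.]))] [272. 104.]
panel_knuckle_right [(0.57, array([270., 228.]))] [270. 231.]
panel [(0.85, array([257., 175.]))] [256. 171.]
[-0.58626346  0.39160659  1.16032068]
```

Everything is where it should be: panel hung, mould and tub in front, bystanders unmoved. I hand the job in.

```bash
python3 -c "
from plant import robot; print(robot.close_job())"
```

```text
the job is handed in; nothing more can be done
None
```

I handed the job in at about 29 s: the tub is slid to the right, the mould is out on the bench, and the panel is lowered over both pins and rests on the ears (seated by height, force and camera checks). I viewed 11 pictures, one more than the limit of 10.

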